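Shut and lock the battery hatch of the bench power unit

TASK

Shut and lock the sprung battery hatch on the bench power unit: set the fingertips in the slot of its round quarter-turn fastener, push the hatch down shut, and while it is held down turn the fastener a quarter turn clockwise as far as it goes, so that the slot points to the marks in front and behind and the hatch stays shut when you let go. Only push and turn; do not lift or shift any of the loose things standing round the unit.

Things in the scene. Friction and masses are not known exactly. Their poses are not given: they have to be found in the camera images.
- power_unit: Low grey metal box, 240 x 200 x 70 mm (x, y, z), fixed; origin under its centre on the bench, z up, -x is its front. The aluminium hatch is its top, hinged along y at the rear (x = +0.100, z = 0.070 in this frame). With the hatch shut the panel's top is at z = 0.070 and the floor of the fastener's slot is centred at (-0.045, 0, 0.072) in this frame.
- hatch (a joint): Hatch angle, rad: 0 = shut (hard stop), 0.16 = fully open (front edge 33 mm up). A spring holds it at 0.16; about 2 to 4 N downwards on the fastener shuts it. Locked and let go, it springs up to about 0.02 (the cam's play) and stays.
- hatch_lock (a joint): Fastener angle, rad, clockwise from above: 0 = slot along the unit's y, 1.571 = locked at a hard stop, slot along the unit's x at two black marks. Starts at 0 to 0.3, stiff (0.12 N m), stays where left. From 1.1 on its tongue runs under a lip of the box, if the hatch is held within 0.04 rad of shut; turned with the hatch up, the tongue lies on the lip and bars shutting: turn back first.
- slot_centre (a point): Centre of the slot's floor, on the fastener's turning axis, 145 mm in front of the hinge; turns and tilts with the fastener: y along the slot, z out of the panel. The fastener is a round grey head 100 mm across, 16 mm proud of the panel, with a slot across its middle 84 mm long, 32 mm wide, 14 mm deep, black-floored, closed at both ends.
- timer: Loose flat white bench timer, 62 x 62 x 15 mm, in front of the unit, origin under its centre. Leave alone.
- buffer_bottle: Loose small white dropper bottle, 29 mm across, 71 mm tall, left of the unit, origin under its centre. Leave alone.
- reagent_white: Loose white bottle with a black cap, 48 mm across, 92 mm tall, right of the unit, origin under its centre. Leave alone.
- test_pouch: Loose flat white pouch, 60 x 104 x 9 mm, in front of the unit, origin under its centre. Leave alone.

How it is judged:
By the outcome, as a careful person would: the job done as asked, in the order asked, and still so for the second after the job is handed in, with the robot touching nothing.
It also fails if it takes over 35 s, if anything falls off the work surface, if the arm or the gripper's body presses on something with over 40 N, if the wrist force passes 120 N, or if a joint passes its speed limit or range.

ROBOT

A 7-joint arm with a two-finger parallel gripper is mounted at the origin on a cart in front of the work surface, level with it; the furniture and walls round the work are solid. World frame = base frame: x ahead of the robot, y to its left, z up, the work surface at z = 0. Lengths are in m, angles in rad, forces in N, time in s.
With the tool pointing down it reaches from about 0.35 to 0.9 m from the base axis. Payload 7.2 kg.
Tool frame: the origin (TCP) lies midway between the tips of the shut fingers; the grasp point (between the pads) lies 19 mm behind it; z points along the fingers, y is the line along which they close (so a half turn about z gives the same grasp; the last joint's range is limited). The gripper opens to 88 mm and grips with 3 to 60 N. Pads are 20 mm wide; open, the fingers measure 115 mm over their backs; the gripper's body (75 mm by 178 mm) begins 61 mm behind the grasp point.
Start: joints at [1.077, 0.411, -0.013, 1.596, 0.006, 1.134, -0.082], TCP at [0.258, -0.569, 0.223] pointing down, gripper open.
Joint ranges: [-2.95, 2.95], [-0.29, 1.99], [-1.47, 1.44], [0.14, 2.54], [-1.03, 4.17], [0.13, 1.85], [-2.86, 2.86]. Speed limits (rad/s): [2.39, 2.39, 3.01, 3.01, 3.14, 3.14, 3.14].

INTERFACE

Orientations are given as a rotation vector (axis times angle).
In Python, from bench import bot, camera gives the robot as it stands.
- The arm moves only by the tool apply_moves, never from a script. Its argument "targets" is a list that holds one entry, the list of rows, each a list of 7 numbers: the turn, a rotation vector about the tool's x, y, z in rad, then the shift along the tool's x, y, z in cm, then the finger opening in cm, from 0 to 8.78. In form: [[[wx, wy, wz, dx, dy, dz, hand], ...]]. A call has 1 to 20 rows; each row shifts and turns the commanded pose from where the row before left it, along the tool's axes as they then stand; what a row does not reach is not made up. A row lasts 1/10 s, in which the tool goes at most 50 mm and 8.59 degrees, less where a joint would pass 70% of its speed; a pose out of reach is approached as far as the arm can. A call with a gripper value outside its range is refused whole. The fingers move at their own pace and stop on an object; "newtons" is the grip in N (left out, the last holds). Time passes only in rows, so rows that do not move let the fingers close. It gives the time, the measured TCP pose, the force, the opening and the grip force at its end, in the units of the state.
- bot.state(): the state, without advancing time (a new reading comes with each control period).
- camera(name): name is "side" or "top"; returns a dict with "pixels" (480x640x3 uint8, red, green, blue), "intrinsics" (3x3 intrinsics, pixels), "rvec" (rotation vector, rad) and "tvec" (3), from world to camera coordinates, as OpenCV has them. Camera axes: x right, y down, z forward; pixel columns grow to the right and rows downward; lengths in m; the calibration is good to about 2 mm. A picture is of the moment at which its call begins. There is no depth.
- bot.close_job(): hands the job in; it is judged then, once.
The state is a dict: "time_s": time; "joint_pos": joint angles; "joint_velocities": joint speeds; "joint_efforts": joint torques, N m; "tcp_pos": TCP position; "tool_rot": TCP orientation; "wrist_force": force on the tool from outside, world axes, zero at the start; "moment": the same for the moment, N m; "finger_gap": finger opening in m; "grip_force": force on a finger pad.
Only numpy, scipy, OpenCV 4.12 (cv2) and the standard library are available. Lean on these libraries where they do the work, as an engineer would, in place of code of your own. Each camera call takes 0.05 s, during which the arm holds its last target. There are 200 camera calls.

## Working session

There is one attempt and no reset: what is moved stays moved. The work goes in short steps, Python scripts to look and compute and a tool call to move; the robot and the scene stay as the last step left them, time stands still between calls to the robot, and variables do not carry over. Pictures are saved under pics/ and viewed, at most 10 in all, crops included, and the job is handed in when it is done.

Besides the shell and the picture viewer there is one more tool, called after "Emit:" in YAML: its name, and indented under it one key for each argument. apply_moves: Moves the arm, as the interface text tells. Its arguments: {"type":"object","properties":{"targets":{"type":"array","items":{"type":"array","items":{"type":"array","items":{"type":"number"}}}},"newtons":{"type":"number"}},"required":["targets"]}

```bash
mkdir -p pics
python3 - <<'E'
from bench import bot,camera
import cv2,numpy as np
for n in("top","side"):
    c=camera(n);cv2.imwrite(f"pics/{n}0.png",c["pixels"][:,:,::-1]);np.savez(f"{n}0.npz",**c)
    R=cv2.Rodrigues(np.array(c["rvec"]))[0];print(n,-R.T@np.array(c["tvec"]),R[2])
print(bot.state())
E
```

```text
top [ 0.49085562 -0.04846478  1.15609556] [ 0.06793096  0.00697216 -0.99766566]
side [0.35604522 0.75511018 0.68328465] [ 0.21619286 -0.76231657 -0.61002794]
{'time_s': 0.1, 'joint_pos': array([ 1.07681147,  0.41179506, -0.01273072,  1.59698133,  0.00563659,
        1.13428792, -0.08218219]), 'joint_velocities': array([-0.00024795, -0.00078755, -0.00093419, -0.00180922,  0.00096651,
       -0.00019025,  0.00085639]), 'joint_efforts': array([ 2.63036367e-03, -5.89089131e+01,  6.43733181e-01, -2.91705787e+01,
       -5.38084831e-02,  1.45054492e-02,  1.09324990e-04]), 'tcp_pos': array([ 0.25791911, -0.56879053,  0.22189998]), 'tool_rot': array([-3.06930263e+00, -6.63605553e-01,  6.69542920e-04]), 'wrist_force': array([-0.82696043, -0.6036447 ,  0.31271086]), 'moment': array([ 0.01294857, -0.03259361,  0.00661659]), 'grip_force': 0.0, 'finger_gap': 0.08781299179769006}
```

View pics/top0.png

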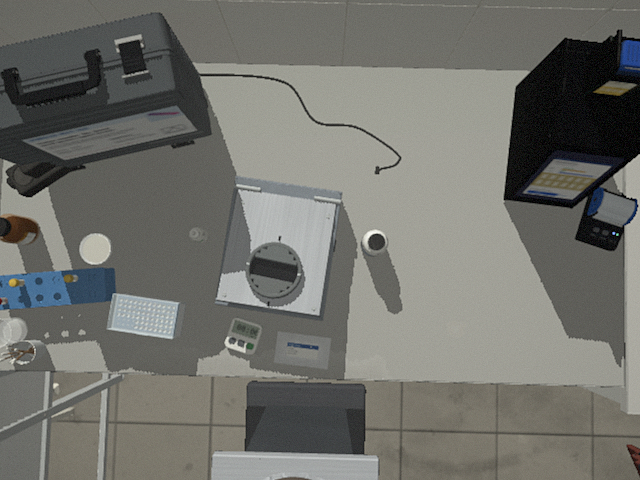

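View pics/side0.png

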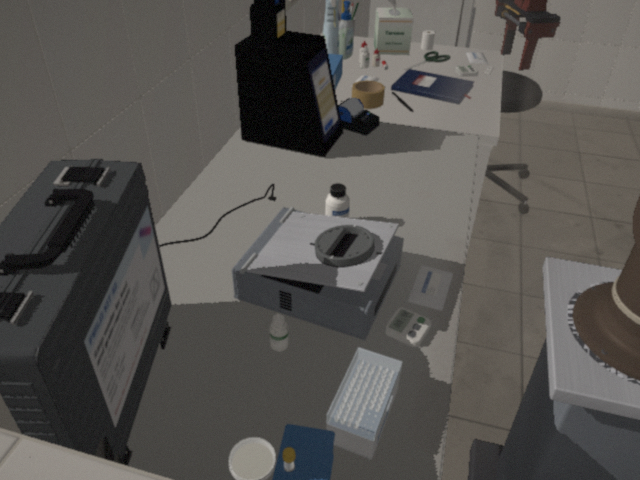

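The top view shows the unit with its round head at about (274,270), a black slot running roughly left to right, and black marks at about (280,238) and (268,303). The side view shows the hatch up, with the slot at about (344,244). Next I measure them.

```bash
cat > h.py <<'E'
import numpy as np,cv2
def load(n): return dict(np.load(n))
def ray(c,uv):
    R=cv2.Rodrigues(c["rvec"])[0];o=-R.T@c["tvec"].ravel()
    d=R.T@np.linalg.inv(c["intrinsics"])@np.array([uv[0],uv[1],1.]);return o,d
def onz(c,uv,z):
    o,d=ray(c,uv);return o+d*(z-o[2])/d[2]
def cross(c1,p1,c2,p2):
    (o,d),(q,e)=ray(c1,p1),ray(c2,p2)
    s=np.linalg.lstsq(np.c_[d,-e],q-o,rcond=None)[0];a,b=o+d*s[0],q+e*s[1]
    return (a+b)/2,np.linalg.norm(a-b)
def dark(c,box,th):
    x0,y0,x1,y1=box;g=c["pixels"][y0:y1,x0:x1].max(2)
    m=(g<th).astype(np.uint8);n,l,s,ce=cv2.connectedComponentsWithStats(m)
    out=[]
    for i in range(1,n):
        if s[i,4]>3:
            pts=np.argwhere(l==i)[:,::-1].astype(np.float32)+[x0,y0]
            out.append((s[i,4],pts.mean(0),cv2.minAreaRect(pts.astype(np.float32))))
    return sorted(out,key=lambda t:-t[0])[:6]
E
python3 - <<'E'
from h import *
t,s=load("top0.npz"),load("side0.npz")
for th in(45,60):
    for r in dark(t,(230,230,315,312),th):print("t",th,r)
    for r in dark(s,(310,222,380,266),th):print("s",th,r)
for c,b,n in((t,(200,170,360,380),"t"),(s,(300,200,400,280),"s")):
    x0,y0,x1,y1=b;cr=c["pixels"][y0:y1,x0:x1,::-1];f=min(800//(x1-x0),600//(y1-y0))
    cv2.imwrite(f"pics/{n}crop.png",cv2.resize(cr,None,fx=f,fy=f,interpolation=cv2.INTER_NEAREST))
E
```

```text
t 45 (np.int32(98), array([258.17346939, 264.1122449 ]), ((259.8061828613281, 266.83990478515625), (18.1386661529541, 15.51530647277832), 12.994616508483887))
t 45 (np.int32(45), array([281.48888889, 266.31111111]), ((281.6882629394531, 266.1529541015625), (16.59518051147461, 5.423261642456055), 12.528807640075684))
t 45 (np.int32(16), array([295.25 , 269.875]), ((294.5, 270.0), (8.0, 3.0), 90.0))
t 45 (np.int32(6), array([272.16666667, 263.83333333]), ((272.2500305175781, 263.75), (1.5811388492584229, 3.1622774600982666), 18.434947967529297))
t 45 (np.int32(5), array([291.8, 267.8]), ((291.9499816894531, 267.6499938964844), (0.9486832022666931, 3.1622774600982666), 18.434947967529297))
t 45 (np.int32(5), array([269. , 276.2]), ((269.0882568359375, 276.1470947265625), (4.123105525970459, 0.7276068925857544), 14.03624439239502))
s 45 (np.int32(359), array([342.44011142, 244.2367688 ]), ((341.94805908203125, 243.9640350341797), (14.293492317199707, 31.243297576904297), 34.69515609741211))
s 45 (np.int32(21), array([327.95238095, 263.42857143]), ((328.70001220703125, 263.6000061035156), (10.733126640319824, 3.130495071411133), 26.56505012512207))
s 45 (np.int32(5), array([360.6, 261.2]), ((360.5000305175781, 261.5000305175781), (1.4142134189605713, 2.8284268379211426), 45.0))
t 60 (np.int32(766), array([272.94386423, 269.10966057]), ((273.1538391113281, 268.73077392578125), (47.26398849487305, 17.454336166381836), 11.309932708740234))
t 60 (np.int32(4), array([268. , 303.5]), ((268.0, 303.5), (3.0, 0.0), -90.0))
s 60 (np.int32(476), array([341.82563025, 243.35714286]), ((341.84002685546875, 243.8800048828125), (15.999999046325684, 33.99999237060547), 36.869895935058594))
s 60 (np.int32(310), array([352.18064516, 258.86451613]), ((349.5910339355469, 258.0639953613281), (15.104055404663086, 53.742340087890625), 72.9794692993164))
s 60 (np.int32(5), array([377.8, 252.6]), ((378.0, 252.5), (2.0, 1.0), 0.0))
```

View pics/tcrop.png

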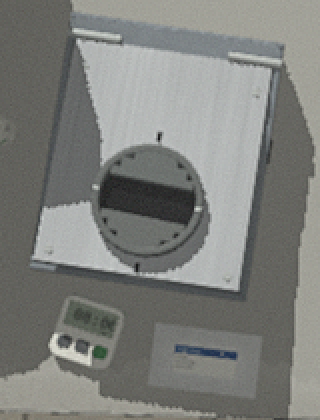

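The crop shows the slot centred at about (273,269), tilted about 10° in the image. The rear mark is at (279.5,238) and the front mark at (268.5,304). White ticks mark the slot ends, and the pouch and timer lie clear in front.

Run:
```python
from h import *
t,s=load("top0.npz"),load("side0.npz")
print("slot",onz(t,(273.1,268.9),.095), cross(t,(273.1,268.9),s,(342,244)))
r=onz(t,(279.5,238),.070+.085*.16);f=onz(t,(268.3,303.6),.070+.205*.16)
print("marks",r,f,np.linalg.norm(r-f),"yaw deg",np.degrees(np.arctan2(*(r-f)[[1,0]])))
m=dark(t,(230,230,315,312),60)[0];b=cv2.boxPoints(m[2]);
a=np.radians(m[2][2]);u=np.array([np.cos(a),np.sin(a)])*23.6;c=np.array(m[2][0])
p,q=onz(t,c+u,.1),onz(t,c-u,.1);print("slot len",np.linalg.norm(p-q),"dir deg from +y",np.degrees(np.arctan2(*(q-p)[[1,0]]))-90)
# second: PCA of slot in top, ticks
p,q=onz(t,(200+197/2.,170+209/2.),.109),onz(t,(200+97/2.,170+188/2.),.109)
print("ticks",(p+q)/2,np.linalg.norm(p-q),np.degrees(np.arctan2(*(q-p)[[1,0]]))-90)
# hatch front corners, rear hinge
P=[onz(t,(200+x/2,170+y/2),z) for x,y,z in((32,262,.103),(240,292,.103),(73,35,.07),(282,63,.07))]
for x in P:print(x)
e=P[0]-P[1];print(np.linalg.norm(e),np.degrees(np.arctan2(e[1],e[0]))-90)
e=P[2]-P[3];print(np.linalg.norm(e),np.degrees(np.arctan2(e[1],e[0]))-90)
```

```text
slot [0.50559844 0.04483224 0.095     ] (array([0.50634335, 0.04446679, 0.10094831]), np.float64(0.0016840653845554643))
marks [0.56192207 0.0359642  0.0836    ] [0.44411055 0.05073643 0.1028    ] 0.12027640859910686 yaw deg -7.14694174211579
slot len 0.08401636344036872 dir deg from +y -9.839058079371227
ticks [0.50481264 0.04291386 0.109     ] 0.09016369535707232 -10.386040904364421
[0.44633504 0.14327441 0.103     ]
[ 0.42471212 -0.04107781  0.103     ]
[0.65423031 0.11921569 0.07      ]
[ 0.63296007 -0.07416601  0.07      ]
0.18561597906289354 -6.689734091785951
0.19454795040320214 -6.276785108291918
```

Emit:
apply_moves:
  targets:
    - [[0,0,0,3.19,-3.04,0,4.5],[0,0,0,3.19,-3.04,0,4.5],[0,0,0,3.19,-3.04,0,4.5],[0,0,0,3.19,-3.04,0,4.5],[0,0,0,3.19,-3.04,0,4.5],[0,0,0,3.19,-3.04,0,4.5],[0,0,0,3.19,-3.04,0,4.5],[0,0,0,3.19,-3.04,0,4.5],[0,0,0,3.19,-3.04,0,4.5],[0,0,0,3.19,-3.04,0,4.5],[0,0,0,3.19,-3.04,0,4.5],[0,0,0,3.19,-3.04,0,4.5],[0,0,0,3.19,-3.04,0,4.5],[0,0,0,3.19,-3.04,0,4.5],[0,0,0,3.19,-3.04,0,4.5]]

```text
time_s: 1.6
tcp_pos: [0.5058, 0.0453, 0.2225]
tool_rot: [3.071, 0.663, -0.0]
wrist_force: [0.2, -0.3, -0.7]
finger_gap: 0.045
grip_force: 0.0
```

Emit:
apply_moves:
  targets:
    - [[0,0,-0.141,0,0,0,4.5],[0,0,-0.141,0,0,0,4.5],[0,0,-0.141,0,0,0,4.5],[0,0,-0.141,0,0,0,4.5],[0,0,-0.141,0,0,0,4.5],[0,0,-0.141,0,0,0,4.5],[0,0,-0.141,0,0,0,4.5],[0,0,-0.141,0,0,0,4.5],[0,0,-0.141,0,0,0,4.5],[0,0,-0.141,0,0,0,4.5],[0,0,-0.141,0,0,0,4.5],[0,0,-0.141,0,0,0,4.5],[0,0,-0.141,0,0,0,4.5],[0,0,-0.141,0,0,0,4.5],[0,0,-0.141,0,0,0,4.5],[0,0,-0.141,0,0,0,4.5],[0,0,-0.141,0,0,0,4.5],[0,0,-0.141,0,0,0,4.5],[0,0,0,0,0,0,4.5],[0,0,0,0,0,0,4.5]]

```text
time_s: 3.6
tcp_pos: [0.5054, 0.0436, 0.2224]
tool_rot: [-0.286, -3.128, -0.0]
wrist_force: [-0.8, -0.2, 0.5]
finger_gap: 0.0451
grip_force: 0.0
```

```bash
cat >> h.py <<'E'
def rep(tgt,yaw):
    "offset to world point tgt in tool axes (cm), and tool-z turn that puts tool y at yaw deg"
    from bench import bot
    s=bot.state();R=cv2.Rodrigues(np.array(s["tool_rot"]))[0]
    print("t",round(s["time_s"],2),"tcp",np.round(s["tcp_pos"],4),"F",np.round(s["wrist_force"],1),"M",np.round(s["moment"],2),"gap",round(s["finger_gap"],4),"j",np.round(s["joint_pos"],2))
    y=np.degrees(np.arctan2(R[1,1],R[0,1]));print("z axis",np.round(R[:,2],4),"yaw y",round(y,2))
    print("move cm",np.round(R.T@(np.array(tgt)-s["tcp_pos"])*100,2),"turn wz",round(np.radians(y-yaw),3))
E
python3 -c "
from h import *
rep((.5055,.0445,.13),80)"
```

```text
t 3.6 tcp [0.5054 0.0436 0.2224] F [-0.8 -0.2  0.5] M [ 0.04 -0.14 -0.01] gap 0.0451 j [ 0.54  0.34 -0.89  1.83  0.29  1.11  0.94]
z axis [-5.e-04  2.e-04 -1.e+00] yaw y 79.57
move cm [0.   0.09 9.24] turn wz -0.008
```

Emit:
apply_moves:
  targets:
    - [[0,0,-0.005,0,0.1,3.2,4.5],[0,0,0,0,0,3.2,4.5],[0,0,0,0,0,3.2,4.5],[0,0,0,0,0,0,4.5],[0,0,0,0,0,0,4.5]]

```text
time_s: 4.1
tcp_pos: [0.5057, 0.0451, 0.127]
tool_rot: [-0.273, -3.129, -0.0]
wrist_force: [0.2, 1.0, 1.6]
finger_gap: 0.0452
grip_force: 0.0
```

Run:
```python
from h import *
from bench import camera
rep((.5055,.0445,.10),80)
c=camera("side");cv2.imwrite("pics/s1.png",cv2.resize(c["pixels"][150:300,260:460,::-1],None,fx=4,fy=4))
```

```text
t 4.1 tcp [0.5057 0.0451 0.127 ] F [0.2 1.  1.6] M [ 0.04 -0.18  0.07] gap 0.0452 j [ 0.47  0.45 -0.83  1.94  0.41  0.93  0.83]
z axis [-8.e-04  3.e-04 -1.e+00] yaw y 80.02
move cm [ 0.01 -0.06  2.7 ] turn wz 0.0
```

View pics/s1.png

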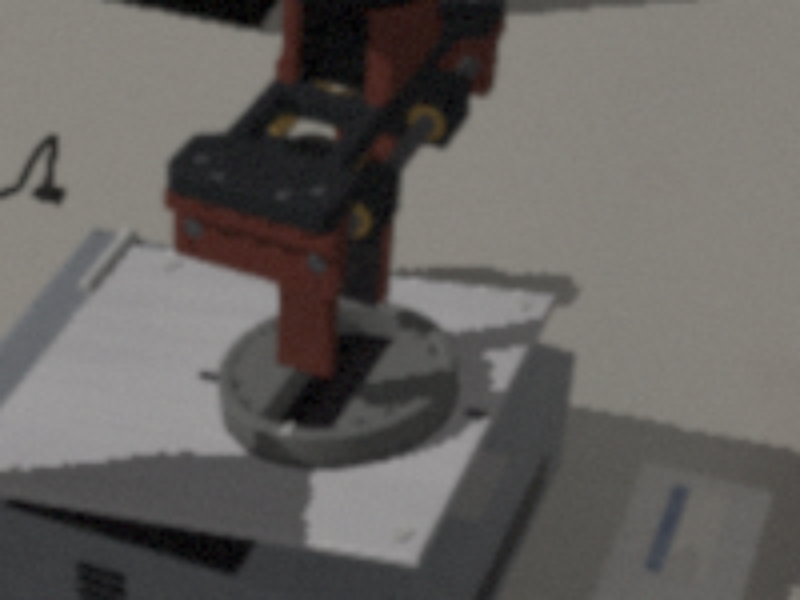

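The fingers hang directly over the slot, lined up with it: near fingertip at about (308,372) in the crop, slot below it. I descend into the slot and check the force.

Emit:
apply_moves:
  targets:
    - [[0,0,0,0,-0.05,0.9,4.5],[0,0,0,0,0,0.9,4.5],[0,0,0,0,0,0.9,4.5],[0,0,0,0,0,0,4.5]]

```text
time_s: 4.55
tcp_pos: [0.5049, 0.0439, 0.0985]
tool_rot: [-0.271, -3.128, 0.001]
wrist_force: [-0.8, 0.7, 0.7]
finger_gap: 0.0455
grip_force: 0.0
```

```bash
python3 -c "
from h import *
rep((.5037,.0445,.072),80)"
```

```text
t 4.55 tcp [0.5049 0.0439 0.0985] F [-0.8  0.7  0.7] M [ 0.08 -0.15  0.05] gap 0.0455 j [ 0.44  0.49 -0.8   1.97  0.46  0.87  0.8 ]
z axis [-1.8e-03 -3.0e-04 -1.0e+00] yaw y 80.09
move cm [0.12 0.04 2.65] turn wz 0.002
```

In the slot without contact. Now I push down.

Emit:
apply_moves:
  targets:
    - [[0,0,0,0.04,0,0.6,4.5],[0,0,0,0.04,0,0.6,4.5],[0,0,0,0.04,0,0.6,4.5],[0,0,0,0,0,0.6,4.5],[0,0,0,0,0,0.2,4.5],[0,0,0,0,0,0,4.5]]

```text
time_s: 5.15
tcp_pos: [0.5041, 0.0446, 0.0733]
tool_rot: [-0.271, -3.129, 0.0]
wrist_force: [-1.8, 0.5, 3.5]
finger_gap: 0.0451
grip_force: 1.7
```

```bash
python3 -c "
from h import *
rep((.5037,.0445,.072),80)"
```

```text
t 5.15 tcp [0.5041 0.0446 0.0733] F [-1.8  0.5  3.5] M [0.15 0.47 0.03] gap 0.0451 j [ 0.42  0.52 -0.77  1.99  0.5   0.83  0.76]
z axis [-9.e-04  1.e-04 -1.e+00] yaw y 80.12
move cm [ 0.04 -0.01  0.13] turn wz 0.002
```

Emit:
apply_moves:
  targets:
    - [[0,0,0,0,0,0.15,4.5],[0,0,0,0,0,0.1,4.5],[0,0,0,0,0,0,4.5]]

```text
time_s: 5.45
tcp_pos: [0.5045, 0.0445, 0.072]
tool_rot: [0.271, 3.129, -0.001]
wrist_force: [-5.6, -0.7, 12.7]
finger_gap: 0.0449
grip_force: 6.5
```

Emit:
apply_moves:
  targets:
    - [[0,0,0.1,0,0,0,4.5],[0,0,0.1,0,0,0,4.5],[0,0,0.1,0,0,0,4.5],[0,0,0.1,0,0,0,4.5],[0,0,0.1,0,0,0,4.5],[0,0,0.1,0,0,0,4.5],[0,0,0.1,0,0,0,4.5],[0,0,0.1,0,0,0,4.5],[0,0,0,0,0,0,4.5]]

```text
time_s: 6.35
tcp_pos: [0.5044, 0.043, 0.072]
tool_rot: [1.474, 2.773, -0.003]
wrist_force: [-6.4, -3.5, 12.9]
finger_gap: 0.0452
grip_force: 6.7
```

```bash
python3 -c "
from h import *
rep((.5037,.0445,.0715),-6.7)"
```

```text
t 6.35 tcp [0.5044 0.043  0.072 ] F [-6.4 -3.5 12.9] M [-0.81  1.14 -0.05] gap 0.0452 j [ 0.27  0.47 -0.58  2.    0.36  0.77  0.08]
z axis [ 1.0e-04 -2.6e-03 -1.0e+00] yaw y 34.02
move cm [0.16 0.03 0.05] turn wz 0.711
```

Emit:
apply_moves:
  targets:
    - [[0,0,0.1,0.02,0,0,4.5],[0,0,0.1,0.02,0,0,4.5],[0,0,0.1,0,0,0,4.5],[0,0,0.1,0,0,0,4.5],[0,0,0.1,0,0,0,4.5],[0,0,0.1,0,0,0,4.5],[0,0,0.1,0,0,0,4.5],[0,0,0,0,0,0,4.5]]

```text
time_s: 7.15
tcp_pos: [0.505, 0.0443, 0.0721]
tool_rot: [2.334, 2.1, 0.001]
wrist_force: [-3.4, -1.4, 10.0]
finger_gap: 0.0446
grip_force: 4.8
```

Run:
```python
from h import *
from bench import camera
rep((.5037,.0445,.0715),-6.7)
c=camera("side");cv2.imwrite("pics/s2.png",cv2.resize(c["pixels"][150:300,260:460,::-1],None,fx=4,fy=4))
```

```text
t 7.15 tcp [0.505  0.0443 0.0721] F [-3.4 -1.4 10. ] M [-0.26  0.58 -0.11] gap 0.0446 j [ 0.14  0.44 -0.41  2.01  0.25  0.74 -0.52]
z axis [ 0.0018 -0.001  -1.    ] yaw y -6.06
move cm [ 0.01 -0.13  0.06] turn wz 0.011
```

View pics/s2.png

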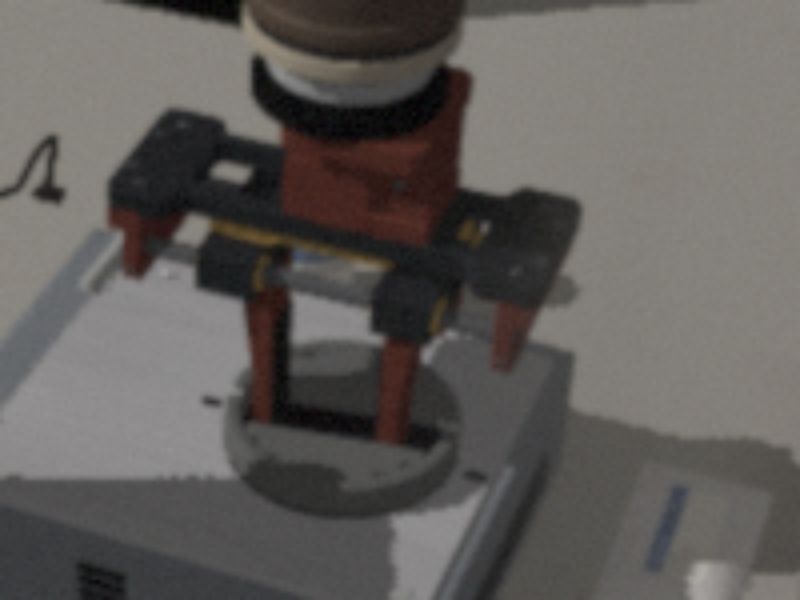

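The hatch is down and the slot has nearly reached the marks: in the crop it runs from about (240,405) to (455,440), with marks at (212,400) and (478,475). I turn on through the slack to the stop.

Emit:
apply_moves:
  targets:
    - [[0,0,0.06,0,-0.05,0.03,4.5],[0,0,0.06,0,0,0.03,4.5],[0,0,0.06,0,0,0,4.5],[0,0,0,0,0,0,4.5]]

```text
time_s: 7.6
tcp_pos: [0.5051, 0.0438, 0.072]
tool_rot: [2.511, 1.882, 0.002]
wrist_force: [-2.5, -2.5, 12.8]
finger_gap: 0.0453
grip_force: 7.8
```

```bash
python3 -c "
from h import *
rep((.5037,.0445,.0715),-16.7)"
```

```text
t 7.6 tcp [0.5051 0.0438 0.072 ] F [-2.5 -2.5 12.8] M [-0.74  0.63 -0.07] gap 0.0453 j [ 0.11  0.43 -0.36  2.01  0.23  0.74 -0.68]
z axis [ 0.0028 -0.0016 -1.    ] yaw y -16.29
move cm [ 0.03 -0.15  0.05] turn wz 0.007
```

Emit:
apply_moves:
  targets:
    - [[0,0,0.03,0,0,0,4.5],[0,0,0.03,0,0,0,4.5],[0,0,0,0,0,0,4.5]]

```text
time_s: 7.9
tcp_pos: [0.5051, 0.0437, 0.072]
tool_rot: [2.56, 1.814, 0.001]
wrist_force: [-1.7, -5.1, 13.2]
finger_gap: 0.0453
grip_force: 35.3
```

Run:
```python
from h import *
from bench import camera
rep((.5037,.0445,.0715),-16.7)
c=camera("side");cv2.imwrite("pics/s3.png",c["pixels"][...,::-1])
```

```text
t 7.9 tcp [0.5051 0.0437 0.072 ] F [-1.7 -5.1 13.2] M [-1.08  0.58  2.24] gap 0.0453 j [ 0.1   0.43 -0.35  2.01  0.22  0.73 -0.73]
z axis [ 0.0031 -0.0029 -1.    ] yaw y -19.34
move cm [ 0.03 -0.15  0.05] turn wz -0.046
```

View pics/s3.png

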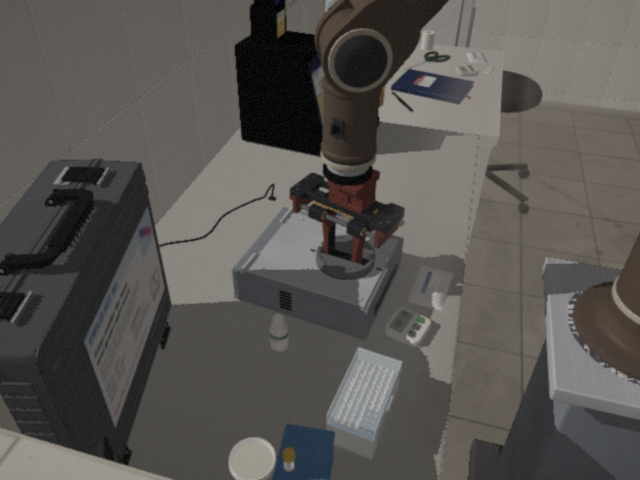

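The moment jumped to 2.2 N m, so the fastener is at its hard stop and the loose things are untouched. I ease off, centre the fingers in the slot and rise.

Emit:
apply_moves:
  targets:
    - [[0,0,-0.05,0,0,-0.1,4.5],[0,0,-0.03,0,0,-0.2,4.5],[0,0,-0.07,0,0,-0.2,4.5],[0,0,-0.07,0,0,-0.3,4.5],[0,0,0,0,0,-1,4.5],[0,0,0,0,0,-2,4.5],[0,0,0,0,0,-4,4.5],[0,0,0,0,0,-4,4.5],[0,0,0,0,0,-4,4.5],[0,0,0,0,0,-4,4.5],[0,0,0,0,0,0,4.5]]

```text
time_s: 9.05
tcp_pos: [0.5063, 0.0457, 0.2745]
tool_rot: [2.351, 2.076, 0.012]
wrist_force: [0.1, -0.0, -0.5]
finger_gap: 0.0452
grip_force: 0.0
```

Emit:
apply_moves:
  targets:
    - [[0,0,0,0,-4,0,4.5],[0,0,0,4,0,0,4.5],[0,0,0,4,0,0,4.5],[0,0,0,4,0,0,4.5],[0,0,0,4,0,0,4.5],[0,0,0,4,0,0,4.5],[0,0,0,4,0,0,4.5],[0,0,0,0,0,0,4.5],[0,0,0,0,0,0,4.5]]

```text
time_s: 9.95
tcp_pos: [0.4926, 0.2885, 0.2677]
tool_rot: [-2.351, -2.083, 0.002]
wrist_force: [-0.5, -0.1, 0.4]
finger_gap: 0.045
grip_force: 0.0
```

Run:
```python
from h import *
from bench import camera
rep((.5037,.0445,.0715),-6.7)
c=camera("side");d=camera("top")
cv2.imwrite("pics/end.png",cv2.resize(np.hstack([c["pixels"][190:350,230:470],d["pixels"][170:330,190:350]])[...,::-1],None,fx=2,fy=2))
```

```text
t 9.95 tcp [0.4926 0.2885 0.2677] F [-0.5 -0.1  0.4] M [-0.08 -0.06 -0.03] gap 0.045 j [-0.16  0.34 -0.59  1.64  0.2   1.22 -0.91]
z axis [-1.6e-03 -3.0e-04 -1.0e+00] yaw y -6.93
move cm [-24.08   4.08  19.62] turn wz -0.004
```

View pics/end.png

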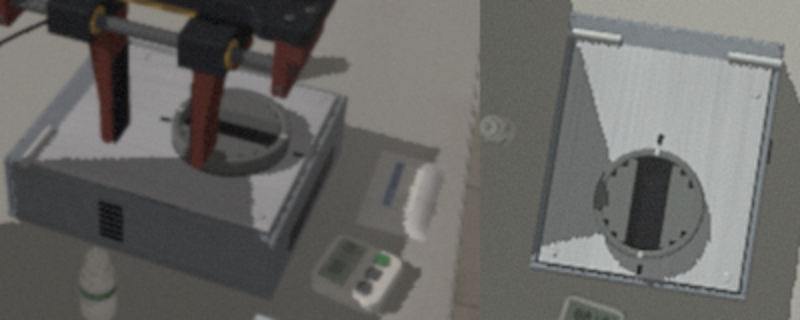

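The end picture shows the hatch flat shut, and the slot's ticks at (656,153) and (641,255) in line with the marks at (660,140) and (640,268). The gripper is clear, so I hand in.

```bash
python3 -c "
from bench import bot
print(bot.close_job())"
```

```text
the job is handed in; nothing more can be done
None
```

The hatch is shut and locked: the fastener is at its stop with the slot on the marks, the hatch stayed down after release, nothing loose was moved, and the job was handed in at about 10 s.

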